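# Switch off the counter display at closing time

## Task

It is closing time: switch off the counter display by pressing, in this order, first the round brass plunger on the display plinth until it is fully in, then the round-ended rocker on the switch box, and last the wide rocker. Press each rocker on its raised end until it has gone fully over, and leave the narrow rocker as it is. Only press: do not pick up, shift or knock over anything, and finish with the hand clear.

Things in the scene. Friction and masses are not known exactly. Their poses are not given: they have to be found in the camera images.
- switch_box: Grey box fixed to the counter, 110 mm (its x) by 250 mm (its y) by 40 mm high; origin at the centre of its underside, z up, yaw within 0.35 rad of 0. Three white rockers stand in a row on top at y = -78, 0, +78 mm, in varying order, with their length along the box's x and their crease across the middle (x = 0). At the start the +x wing of each (away from the robot) is raised.
- oval_rocker (a joint): Round-ended (oval) rocker, 36 mm wide, 64 mm long: V-shaped, two flat wings meeting at a crease, 25 degrees off one plane. 0 rad: as at the start, +x wing raised 25 degrees, -x wing level; 0.44 rad: fully over, +x wing level. No spring: it resists with about 4 N at its press point and stays where it is left.
- oval_press (a point): Top face of the round-ended rocker's +x wing, mid width, 20 mm along it from the crease; moves with the rocker. At the start 63 mm above the counter and 17 mm to the box's +x of the crease (the wing's raised end is 69 mm up); fully over, 55 mm above the counter, 20 mm from the crease: pushing straight down here to the 55 mm level does it.
- wide_rocker (a joint): Wide rectangular rocker, 55 mm wide, 60 mm long. Shape, values and resistance as for the round-ended one. Each rocker sits in a black frame on the box's top, 76 mm along the box's x, 14 mm wider than the rocker and 7 mm high (top 47 mm above the counter).
- wide_press (a point): The same point on the wide rocker's +x wing (same heights and offsets).
- narrow_rocker (a joint): Narrow rectangular rocker, 18 mm wide, 60 mm long, for another circuit: to be left alone at 0. Values as for the others.
- narrow_press (a point): The same point on the narrow rocker's +x wing.
- plinth: Display plinth, loose on the counter, about 0.9 kg: dark wooden slab with a pale light band round it, 130 mm (its x) by 210 mm (its y) by 32 mm high, origin at the centre of its underside, z up, yaw within 0.35 rad of 0. The plunger stands at x = -30, y = -65 mm on its top, the vase near its other end.
- plunger (a joint): Round brass plunger of the plinth, 28 mm in diameter, in a brass collar 42 mm wide and 4 mm high. Travel in m: 0 fully out, 0.010 fully in; starts within 2 mm of fully out. It resists with about 3 N, has no spring and stays where it is left.
- plunger_top (a point): Centre of the plunger's top face: 49 mm above the counter when fully out, 39 mm when fully in (3 mm above the collar).
- vase: White ceramic vase, 85 mm high, 60 mm at the belly, loose on the plinth; origin at the centre of its foot. Not to be disturbed.
- candle: Amber jar candle, 64 mm wide, 75 mm high, on the counter beyond the work; origin at the centre of its foot. Not to be disturbed.
- bangle: White bangle lying flat on the counter on the robot's side of the work, 72 mm wide, 12 mm high; origin at its centre underneath. Not to be disturbed.
- flask: Small green glass bottle, 50 mm wide, 100 mm high, on the counter beyond the work; origin at the centre of its foot. Not to be disturbed.
Mind the look-alikes: they are no part of the job. What is shaped like the plinth but blue or red is not meant.

How it is judged (in metres and radians):
On the way, in this order (a step that is already met when the one before it is completed fails the run):
1. the plunger is pushed fully in (value of joint plunger above 0.0085 m), for 0.1 s.
2. then the round-ended rocker is fully over (value of joint oval_rocker above 0.37 rad), for 0.1 s.
3. then the wide rocker is fully over (value of joint wide_rocker above 0.37 rad), for 0.1 s.
At the end, for the whole second after the job is handed in: Plunger at least 8.5 of 10 mm in, round-ended and wide rockers at least 0.37 of 0.44 rad over, narrow rocker under 0.1 rad, plinth level, plinth and bystanders within 20 mm of where they stood, vase upright and at rest on the plinth (value of joint plunger above 0.0085 m and value of joint each of oval_rocker, wide_rocker above 0.37 rad and value of joint narrow_rocker below 0.1 rad and distance of each of plinth, candle, bangle, flask, vase from where it was at the start of the episode below 0.02 m and angle between plinth's own z axis and vertical below 0.05 rad and angle between vase's own z axis and vertical below 0.1 rad and linear speed of each of vase, plinth below 0.02 m/s); the robot touches nothing.
It fails at once if a rocker pressed over before the plunger was in (value of joint plunger below 0.0075 m and value of joint any of oval_rocker, wide_rocker above 0.2 rad).
It fails at once if the wide rocker pressed over before the round-ended one (value of joint oval_rocker below 0.33 rad and value of joint wide_rocker above 0.2 rad).
It fails at once if the narrow rocker pressed (value of joint narrow_rocker above 0.15 rad).
It fails at once if the plinth lifted, tipped or shifted by more than 25 mm (height (world z) of plinth above 0.01 m or angle between plinth's own z axis and vertical above 0.1 rad or distance of plinth from where it was at the start of the episode above 0.025 m).
It fails at once if a bystander lifted, knocked over or shifted by more than 25 mm (angle between vase's own z axis and vertical above 0.4 rad or distance of any of candle, bangle, flask, vase from where it was at the start of the episode above 0.025 m).
It also fails if it takes over 51 s, if anything falls off the work surface, if the arm or the gripper's body presses on something with over 40 N, if the wrist force passes 120 N, or if a joint passes its speed limit or range.

## Robot

A 6-joint arm with a two-finger parallel gripper is mounted at the origin on the work surface. World frame = base frame: x ahead of the robot, y to its left, z up, the work surface at z = 0. Lengths are in mm, angles in rad, forces in N, time in s.
With the tool pointing down it reaches from about 400 to 925 mm from the base axis. Payload 12.5 kg.
Tool frame: the origin (TCP) lies between the finger pads; the fingertips stand env.tip_extent ahead of it and the grasp point (between the pads) lies 11 mm behind it (env.tip_extent is the distance from the TCP to the fingertips, in mm); z points along the fingers, y is the line along which they close (so a half turn about z gives the same grasp; the last joint's range is limited). The gripper opens to 95 mm and grips with 3 to 60 N. Pads are 20 mm wide; open, the fingers measure 119 mm over their backs; the gripper's body (75 mm by 180 mm) begins 59 mm behind the grasp point.
Start: joints at [1.076, 0.491, 1.559, -0, 1.092, -0.106], TCP at [236.909, 578.377, 222.661] pointing down, gripper open.
Joint ranges: [-3.1, 3.1], [-0.84, 2.19], [0.05, 2.79], [-1.13, 4.28], [0.06, 2.93], [-2.69, 2.69]. Speed limits (rad/s): [2.22, 2.22, 2.79, 3.14, 3.14, 3.14].

## Interface

Orientations are given as [roll, pitch, yaw] about the fixed x, y, z axes, in that order (R = Rz(yaw) Ry(pitch) Rx(roll)).
In Python, from cell import env gives the robot as it stands.
- The arm moves only by the tool carry_out, never from a script. Its argument "motion" is a list of rows, each a list of 5 numbers: the shift along the tool's x, y, z in mm, then the turn about the tool's z in degrees, then the closure, from 0 (fully open) to 1 (shut). A call has 1 to 12 rows; each row shifts and turns the commanded pose from where the row before left it, along the tool's axes as they then stand; what a row does not reach is not made up. A row lasts 1/10 s, in which the tool goes at most 50 mm and 8.59 degrees, less where a joint would pass 70% of its speed; a pose out of reach is approached as far as the arm can. A call with a gripper value outside its range is refused whole. The fingers move at their own pace and stop on an object; the grip force is fixed at half the most. Time passes only in rows, so rows that do not move let the fingers close. It gives the time, the measured TCP pose, the force, the opening and the grip force at its end, in the units of the state.
- env.state(): the state, without advancing time (a new reading comes with each control period).
- env.read_camera(name): name is "scene" or "side" or "wrist"; returns a dict with "color" (384x512x3 uint8, red, green, blue), "K" (3x3 intrinsics, pixels), "R" (3x3) and "t" (3): a world point X has camera coordinates R X + t; the wrist camera has in their place "hand_eye" (4x4, takes a point from camera to tool coordinates, whose origin is the TCP and whose axes are the flange's). Camera axes: x right, y down, z forward; pixel columns grow to the right and rows downward; lengths in mm; the calibration is good to about 2 mm. A picture is of the moment at which its call begins: read the wrist's pose just before it. There is no depth.
- env.job_done(): hands the job in; it is judged then, once.
The state is a dict: "t": time; "joints": joint angles; "qvel": joint speeds; "tau": joint torques, N m; "eef_pos": TCP position; "tcp_rot": TCP orientation; "ft_force": force on the tool from outside, world axes, zero at the start; "moment": the same for the moment, N m; "opening": opening from 0.0 (shut) to 1.0 (fully open); "grip_force": force on a finger pad.
Only numpy, scipy, OpenCV 4.12 (cv2) and the standard library are available. Lean on these libraries where they do the work, as an engineer would, in place of code of your own. Each camera call takes 0.05 s, during which the arm holds its last target. There are 200 camera calls.

## Working session

There is one attempt and no reset: what is moved stays moved. The work goes in short steps, Python scripts to look and compute and a tool call to move; the robot and the scene stay as the last step left them, time stands still between calls to the robot, and variables do not carry over. Pictures are saved under pics/ and viewed, at most 10 in all, crops included, and the job is handed in when it is done.

Besides the shell and the picture viewer there is one more tool, called as name([rows], argument=value, ...), one row to a line, values as JSON. carry_out: Moves the arm, as the interface text tells. Its arguments: {"type":"object","properties":{"motion":{"type":"array"}},"required":["motion"]}

```bash
mkdir -p pics; python3 - <<'E'
from cell import env
import cv2,pickle,numpy as np
s=env.state();print({k:np.round(s[k],3).tolist() for k in s});print(env.tip_extent)
d={}
for n in ("scene","side"):
    d[n]=env.read_camera(n);cv2.imwrite(f"pics/{n}0.png",d[n]["color"][:,:,::-1])
    print(n,np.round(-d[n]["R"].T@d[n]["t"],0))
pickle.dump(d,open("d.pkl","wb"))
E
```

```text
{'t': 0.0, 'joints': [1.076, 0.492, 1.559, -0.0, 1.092, -0.106], 'qvel': [-0.001, 0.001, 0.002, 0.001, 0.0, 0.002], 'tau': [0.0, -61.266, -25.817, 0.069, 0.048, -0.0], 'eef_pos': [236.797, 578.154, 222.072], 'tcp_rot': [-3.14, -0.0, 2.753], 'ft_force': [0.089, -0.422, -0.242], 'moment': [0.009, 0.046, 0.02], 'grip_force': 0.0, 'opening': 0.999}
8.0
scene [1059.  272.  816.]
side [ 343. -916.  691.]
```

View pics/scene0.png

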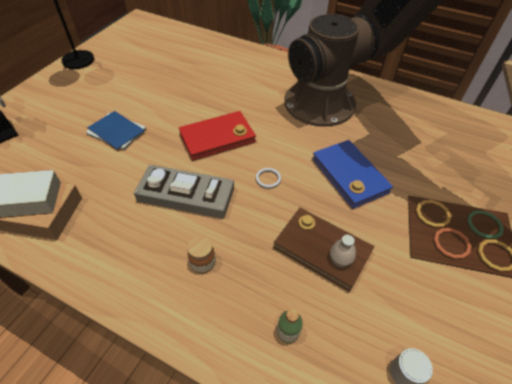

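View pics/side0.png

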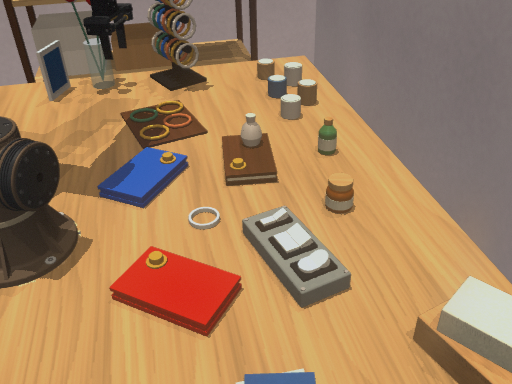

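Scene view shows the brown plinth at (323,247) with its plunger at (307,222) and the vase at (343,250). The switch box is at (185,190): oval rocker at (156,179), wide at (183,184), narrow at (212,188). In the side view the plunger is at (238,163), and the rockers are oval (313,262), wide (293,238) and narrow (273,216).

Could be mistaken for the plunger: the knob on the red slab (240,130) and the one on the blue slab (357,186). By the description I choose the one on the dark wooden slab at (307,222).

```bash
cat > h.py <<'E'
import numpy as np,cv2
def ray(c,p):
    u=cv2.undistortPoints(np.array([[p]],float),c["K"],None)[0,0]
    return -c["R"].T@c["t"], c["R"].T@np.array([u[0],u[1],1])
def plane(c,p,z):
    o,d=ray(c,p);return o+d*(z-o[2])/d[2]
def tri(c1,p1,c2,p2):
    P=[c["K"]@np.c_[c["R"],c["t"]] for c in(c1,c2)]
    X=cv2.triangulatePoints(P[0],P[1],np.array(p1,float).reshape(2,1),np.array(p2,float).reshape(2,1))
    return X[:3,0]/X[3,0]
def proj(c,X):
    v=c["K"]@(c["R"]@np.asarray(X,float)+c["t"]);return v[:2]/v[2]
E
python3 - <<'E'
import pickle,cv2,numpy as np
from h import *
d=pickle.load(open("d.pkl","rb"))
W={"scene":{"plg":(295,212,320,232),"box":(130,155,245,222)},"side":{"plg":(225,153,250,172),"box":(235,200,355,305)}}
crops=[]
for n in W:
    im=d[n]["color"];hsv=cv2.cvtColor(im,cv2.COLOR_RGB2HSV)
    x0,y0,x1,y1=W[n]["plg"]
    m=cv2.inRange(hsv,(15,130,130),(35,255,255))[y0:y1,x0:x1]
    ys,xs=np.nonzero(m);print(n,"brass n",len(xs),"box",xs.min()+x0,ys.min()+y0,xs.max()+x0,ys.max()+y0,"cen",xs.mean()+x0,ys.mean()+y0)
    x0,y0,x1,y1=W[n]["box"]
    g=cv2.inRange(hsv,(0,0,0),(179,70,255))[y0:y1,x0:x1]
    cs=cv2.findContours(g,cv2.RETR_EXTERNAL,cv2.CHAIN_APPROX_NONE)[0];c=max(cs,key=cv2.contourArea)
    h=cv2.convexHull(c);print("hull",[(int(a)+x0,int(b)+y0) for a,b in cv2.approxPolyDP(h,2.0,True)[:,0]])
    w=cv2.inRange(hsv,(0,0,170),(179,60,255))[y0:y1,x0:x1]
    for k in cv2.findContours(w,cv2.RETR_EXTERNAL,cv2.CHAIN_APPROX_NONE)[0]:
        if cv2.contourArea(k)>25:
            mu=cv2.moments(k);print("white",cv2.contourArea(k),round(mu["m10"]/mu["m00"]+x0,1),round(mu["m01"]/mu["m00"]+y0,1))
    crops.append(cv2.resize(im[y0:y1,x0:x1],(460,int(460*(y1-y0)/(x1-x0))) if n=="scene" else (340,int(340*(y1-y0)/(x1-x0))),interpolation=cv2.INTER_CUBIC))
    x0,y0,x1,y1=W[n]["plg"];x0-=12;x1+=12;y0-=10;y1+=10
    crops.append(cv2.resize(im[y0:y1,x0:x1],None,fx=6,fy=6,interpolation=cv2.INTER_CUBIC))
out=np.zeros((600,800,3),np.uint8)
for c,(x,y) in zip(crops,[(0,0),(0,300),(460,0),(460,310)]):
    h,w=min(c.shape[0],600-y),min(c.shape[1],800-x);out[y:y+h,x:x+w]=c[:h,:w]
cv2.imwrite("pics/crop.png",out[:,:,::-1])
E
```

```text
scene brass n 170 box 299 214 315 228 cen 306.7176470588235 221.18235294117648
hull [(135, 190), (149, 165), (229, 179), (233, 182), (221, 216), (138, 200)]
white 59.0 211.7 186.2
white 230.5 183.7 180.9
white 130.5 156.1 175.4
side brass n 101 box 230 158 245 168 cen 237.4257425742574 162.85148514851485
hull [(243, 219), (285, 206), (350, 273), (348, 287), (308, 304), (299, 304), (243, 232)]
white 394.0 313.5 259.9
white 535.0 292.4 236.9
white 139.0 273.5 215.9
```

View pics/crop.png

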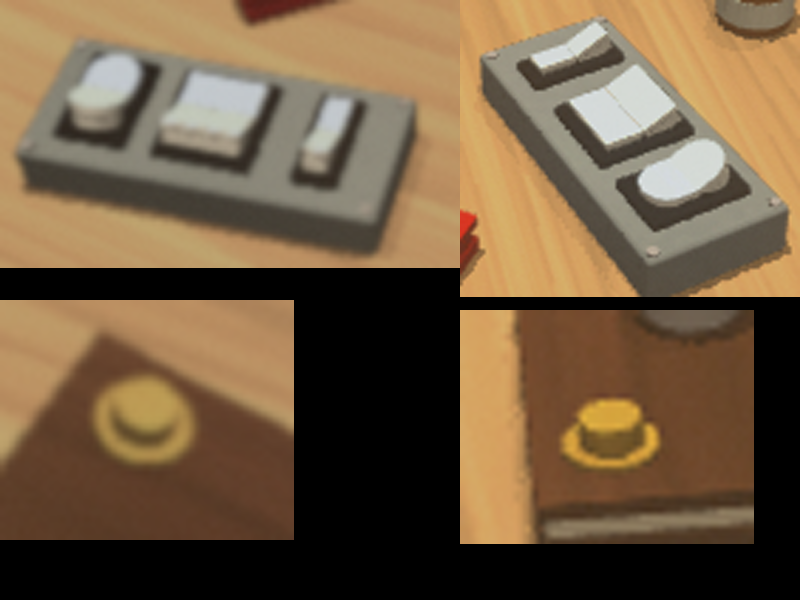

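The crops confirm the plunger on the dark wood with the pale band: its top is at about scene (307.5,219) and side (238,160). The box order, from −y to +y, is oval, wide, narrow, and the corners of the box top are visible in both views.

```bash
python3 - <<'E'
import pickle,numpy as np
from h import *
np.set_printoptions(precision=1,suppress=True)
d=pickle.load(open("d.pkl","rb"));S,D=d["scene"],d["side"]
ps,pd=(307.5,219),(238,160)
print("plunger tri",tri(S,ps,D,pd),plane(S,ps,48),plane(D,pd,48))
# corners order (-x,-y),(+x,-y),(+x,+y),(-x,+y)
cs=[(150,165),(134.5,191.5),(224,209),(233.5,180)]
cd=[(298.5,291.5),(350.5,274),(287,206.3),(243,218.5)]
ref=np.array([[-55,-125],[55,-125],[55,125],[-55,125]],float)
for nm,A in (("scene",[plane(S,p,40) for p in cs]),("side",[plane(D,p,40) for p in cd])):
    A=np.array(A)[:,:2]
    c=A.mean(0);H=ref.T@(A-c);yaw=np.arctan2(H[0,1]-H[1,0],H[0,0]+H[1,1])
    R=np.array([[np.cos(yaw),-np.sin(yaw)],[np.sin(yaw),np.cos(yaw)]])
    print(nm,A.ravel(),"c",c,"yaw %.3f"%yaw,"res",(A-c-(ref@R.T)).ravel())
    for y in(-78,0,78):print("  press",y,c+R@[18,y])
for n,a,b in(("nar",(211.7,186.2),(273.5,215.9)),("wide",(183.7,180.9),(292.4,236.9)),("oval",(156.1,175.4),(313.5,259.9))):print(n,tri(S,a,D,b),plane(D,b,57))
for n,c in (("scene",S),("side",D)):pass
E
```

```text
plunger tri [514.2 157.9  48.2] [513.3 158.1  48. ] [514.6 157.7  48. ]
scene [ 543.5 -307.3  640.8 -284.7  579.3  -45.5  481.6  -72. ] c [ 561.3 -177.4] yaw 0.253 res [ 4.2  4.9 -5.1 -0.1 -3.9 -2.9  4.9 -1.9]
  press -78 [ 598.3 -248.4]
  press 0 [ 578.7 -172.8]
  press 78 [559.2 -97.3]
side [ 536.5 -309.9  642.7 -290.3  585.   -55.   481.5  -74.5] c [ 561.4 -182.4] yaw 0.227 res [ 0.6  6.7 -0.4  1.5 -1.9 -6.7  1.8 -1.5]
  press -78 [ 596.5 -254.4]
  press 0 [ 579.  -178.4]
  press 78 [ 561.4 -102.4]
nar [ 541.5 -104.4   57.9] [ 542.1 -103.6   57. ]
wide [ 561.1 -180.1   57.6] [ 561.8 -180.    57. ]
oval [ 580.4 -255.9   58.7] [ 581.7 -254.6   57. ]
```

Checks: plunger top triangulates to (514,158,48.2) against an expected 47–49. The rockers come out 157 mm apart (expected 156), at about 58 mm height, with box yaw ≈ 0.25. First I turn the hand and close the fingers.

carry_out([
  [0,0,0,8,1],
  [0,0,0,8,1],
  [0,0,0,8,1],
  [0,0,0,8,1],
  [0,0,0,8,1],
  [0,0,0,8,1],
  [0,0,0,8,1],
  [0,0,0,8,1],
  [0,0,0,8,1],
  [0,0,0,8,1],
  [0,0,0,8,1],
  [0,0,0,0,1],
])

```text
t: 1.3
eef_pos: [236.8, 578.3, 222.3]
tcp_rot: [-3.141, 0.001, 1.215]
ft_force: [0.2, 1.1, -0.9]
opening: 0.049
grip_force: 0.0
```

```bash
cat >> h.py <<'E'
def to(s,target):
    psi=s["tcp_rot"][2];dx,dy,dz=np.array(target)-s["eef_pos"]
    return np.round([dx*np.cos(psi)+dy*np.sin(psi),dx*np.sin(psi)-dy*np.cos(psi),-dz],1)
E
python3 - <<'E'
from cell import env
from h import *
import pickle
d=pickle.load(open("d.pkl","rb"))
s=env.state();print(s["t"],s["eef_pos"],s["tcp_rot"],s["joints"][5],s["opening"])
print("vase foot approx",plane(d["scene"],(343,264),32),plane(d["side"],(251,145),40),"move",to(s,(514,158,160)))
E
```

```text
1.3 [236.84849471 578.25685077 222.33615046] [-3.14149959e+00  5.53078279e-04  1.21478950e+00] 1.43238532158948 0.04904599273071538
vase foot approx [582.49078035 278.02396977  32.        ] [565.30391033 239.91532564  40.        ] move [-297.3  406.2   62.3]
```

carry_out([
  [-27,37,0,0,1],
  [-27,37,0,0,1],
  [-27,37,0,0,1],
  [-27,37,0,0,1],
  [-27,37,0,0,1],
  [-27,37,0,0,1],
  [-27,37,0,0,1],
  [-27,37,0,0,1],
  [-27,37,10,0,1],
  [-27,37,25,0,1],
  [-27,36,27,0,1],
  [0,0,0,0,1],
])

```text
t: 2.5
eef_pos: [513.6, 158.6, 160.0]
tcp_rot: [-3.138, 0.002, 1.217]
ft_force: [-1.0, 0.3, 0.0]
opening: 0.008
grip_force: 0.0
```

```bash
python3 - <<'E'
from cell import env
from h import *
from scipy.spatial.transform import Rotation as Ro
import pickle
s=env.state();w=env.read_camera("wrist");sd=env.read_camera("side")
T=np.eye(4);T[:3,:3]=Ro.from_euler("xyz",s["tcp_rot"]).as_matrix();T[:3,3]=s["eef_pos"]
M=np.linalg.inv(T@w["hand_eye"]);w["R"],w["t"]=M[:3,:3],M[:3,3]
pickle.dump(w,open("w1.pkl","wb"))
print(s["t"],s["eef_pos"],s["tcp_rot"],to(s,(514,158,160)),"pred px",proj(w,(514,158,48)))
cv2.imwrite("pics/w1.png",np.hstack([w["color"]])[:,:,::-1])
E
```

```text
2.5 [513.61703914 158.64961422 160.00983479] [-3.13839364e+00  2.32999909e-03  1.21716017e+00] [-0.5  0.6  0. ] pred px [259.02825748 187.57203883]
```

View pics/w1.png

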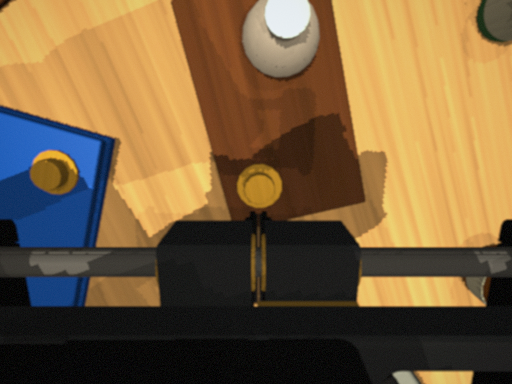

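The wrist view shows the plunger top at (260,185) against a predicted (259,188), so the position is confirmed. The vase at (283,30) is ahead and clear of the hand. Now I press.

carry_out([
  [0,0,30,0,1],
  [0,0,35,0,1],
  [0,0,20,0,1],
  [0,0,10,0,1],
  [0,0,4,0,1],
  [0,0,4,0,1],
  [0,0,3,0,1],
  [0,0,3,0,1],
  [0,0,2,0,1],
  [0,0,2,0,1],
  [0,0,0.5,0,1],
  [0,0,0,0,1],
])

```text
t: 3.8
eef_pos: [512.8, 162.4, 49.5]
tcp_rot: [3.141, -0.0, 1.217]
ft_force: [1.5, 0.3, 1.2]
opening: 0.007
grip_force: 0.9
```

carry_out([
  [0,0,0,0,1],
  [0,0,0,0,1],
  [0,0,0,0,1],
])

```text
t: 4.1
eef_pos: [512.7, 162.4, 49.5]
tcp_rot: [3.141, -0.0, 1.217]
ft_force: [1.2, 0.0, 1.1]
opening: 0.006
grip_force: 0.9
```

```bash
python3 - <<'E'
from cell import env
from h import *
s=env.state();print({k:np.round(s[k],3).tolist() for k in s})
a=env.read_camera("side");b=env.read_camera("scene")
f=lambda im,x,y:cv2.resize(im["color"][y:y+120,x:x+130],(400,370),interpolation=cv2.INTER_CUBIC)
cv2.imwrite("pics/p1.png",np.hstack([f(a,175,85),f(b,250,170)])[:,:,::-1])
E
```

```text
{'t': 4.1, 'joints': [0.184, 0.612, 1.929, 0.0, 0.6, 0.538], 'qvel': [-0.0, 0.001, 0.0, 0.0, -0.001, 0.002], 'tau': [0.177, -56.765, -13.57, 0.08, 0.349, 0.002], 'eef_pos': [512.725, 162.392, 49.487], 'tcp_rot': [3.141, -0.0, 1.217], 'ft_force': [1.216, 0.021, 1.066], 'moment': [-0.05, -0.177, -0.025], 'grip_force': 0.882, 'opening': 0.006}
```

View pics/p1.png

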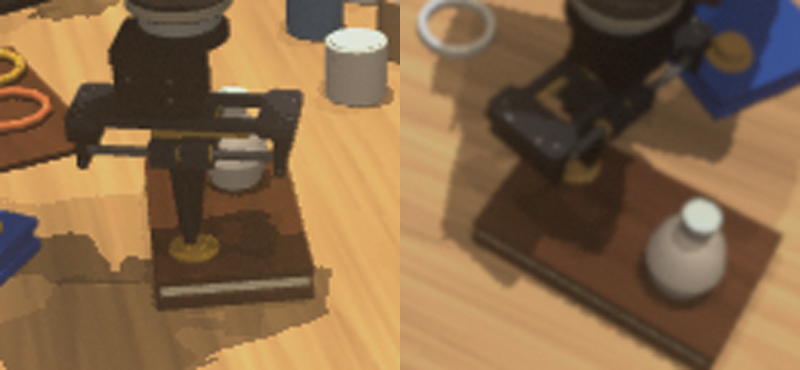

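The views show the fingertips on the plunger, nothing else touched, and the vase clear. The hand rests 3 mm short, so I press on.

carry_out([
  [0,0,1.5,0,1],
  [0,0,1.5,0,1],
  [0,0,0,0,1],
  [0,0,0,0,1],
])

```text
t: 4.6
eef_pos: [512.7, 162.4, 47.2]
tcp_rot: [3.141, -0.0, 1.217]
ft_force: [-1.0, -1.5, 13.3]
opening: 0.002
grip_force: 6.8
```

The force rose to 13 N at tip height 39.2 mm, which is the plunger's end stop. Now I lift clear.

carry_out([
  [0,0,0.5,0,1],
  [0,0,0,0,1],
  [0,0,-10,0,1],
  [0,0,-30,0,1],
  [0,0,-40,0,1],
  [0,0,-40,0,1],
  [0,0,0,8,1],
  [0,0,0,8,1],
  [0,0,0,8,1],
  [0,0,0,8,1],
  [0,0,0,8,1],
  [0,0,0,8,1],
])

```text
t: 5.8
eef_pos: [512.1, 162.4, 165.8]
tcp_rot: [-3.141, 0.001, 0.373]
ft_force: [0.8, -0.8, -1.2]
opening: 0.005
grip_force: 0.0
```

```bash
python3 - <<'E'
from cell import env
from h import *
s=env.state();print(s["t"],s["eef_pos"],s["tcp_rot"],s["ft_force"],to(s,(597.6,-251.2,160)))
a=env.read_camera("side");b=env.read_camera("scene")
f=lambda im,x,y:cv2.resize(im["color"][y:y+75,x:x+80],(400,375),interpolation=cv2.INTER_CUBIC)
cv2.imwrite("pics/p2.png",np.hstack([f(a,205,110),f(b,265,195)])[:,:,::-1])
for n,c,(x0,y0,x1,y1) in(("side",a,(225,150,250,175)),("scene",b,(295,210,320,234))):
    m=cv2.inRange(cv2.cvtColor(c["color"],cv2.COLOR_RGB2HSV),(15,130,130),(35,255,255))[y0:y1,x0:x1];ys,xs=np.nonzero(m);print(n,xs.min()+x0,ys.min()+y0,xs.max()+x0,ys.max()+y0)
E
```

```text
5.8 [512.14110673 162.41807206 165.77109055] [-3.14124050e+00  1.12237472e-03  3.73406996e-01] [ 0.81764005 -0.82151207 -1.16987262] [-71.3 416.3   5.8]
side 231 161 236 163Traceback (most recent call last):
  File "<stdin>", line 8, in <module>
    return umr_minimum(a, axis, None, out, keepdims, initial, where)
ValueError: zero-size array to reduction operation minimum which has no identity
```

View pics/p2.png

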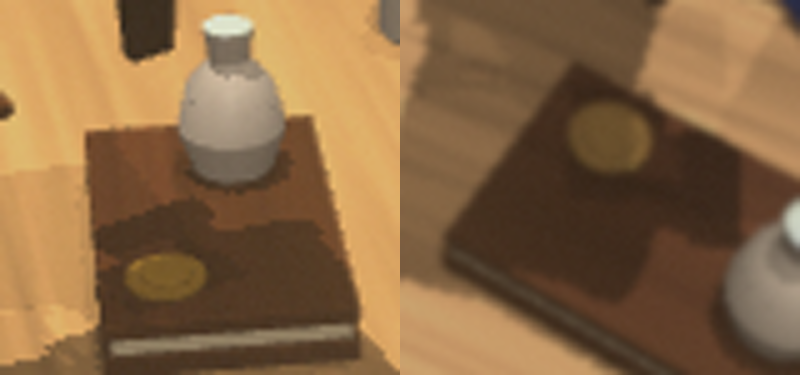

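The plunger now lies flush in its collar and the vase and plinth are in place. Next is the oval rocker.

carry_out([
  [0,0,0,7,1],
  [-2,40,0,0,1],
  [-2,42,0,0,1],
  [-2,42,0,0,1],
  [-2,42,0,0,1],
  [-2,42,0,0,1],
  [-2,42,0,0,1],
  [-2,42,0,0,1],
  [-2,42,0,0,1],
  [-2,42,0,0,1],
  [-2,44,0,0,1],
  [0,0,0,0,1],
])

```text
t: 7.1
eef_pos: [600.2, -253.4, 165.3]
tcp_rot: [3.141, -0.0, 0.258]
ft_force: [-0.9, 0.2, -0.3]
opening: 0.004
grip_force: 0.0
```

```bash
python3 - <<'E'
from cell import env
from h import *
from scipy.spatial.transform import Rotation as Ro
s=env.state();w=env.read_camera("wrist")
T=np.eye(4);T[:3,:3]=Ro.from_euler("xyz",s["tcp_rot"]).as_matrix();T[:3,3]=s["eef_pos"]
M=np.linalg.inv(T@w["hand_eye"]);w["R"],w["t"]=M[:3,:3],M[:3,3]
print(s["t"],s["eef_pos"],s["tcp_rot"],to(s,(597.6,-251.2,160)),"press px",proj(w,(597.6,-251.2,63)),"crease",proj(w,(580,-255.6,55)),"wide",proj(w,(578.5,-175.6,63)))
cv2.imwrite("pics/w2.png",w["color"][:,:,::-1])
E
```

```text
7.1 [ 600.19830436 -253.42085509  165.28260412] [ 3.14096800e+00 -9.24593226e-08  2.57796761e-01] [-1.9 -2.8  5.3] press px [254.22315379 192.49485583] crease [254.15478635 209.90781807] wide [163.24761755 191.70341265]
```

View pics/w2.png

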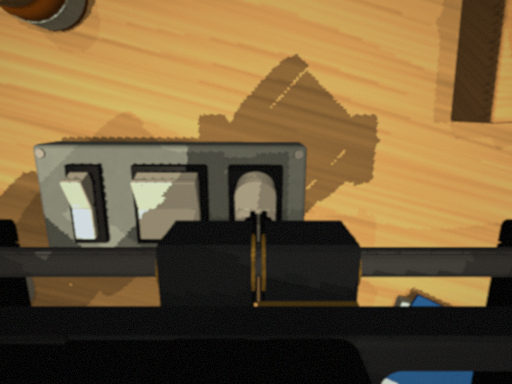

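The wrist view shows the oval wing's raised end at (255,171) and mid-width at column 255, against a predicted press point of (254,192), so it is aligned. Wide rocker is at (170,205) and narrow at (82,205), both clear. Now I press the oval.

carry_out([
  [-2,-3,5,0,1],
  [0,0,20,0,1],
  [0,0,25,0,1],
  [0,0,20,0,1],
  [0,0,12,0,1],
  [0,0,4,0,1],
  [0,0,4,0,1],
  [0,0,4,0,1],
  [0,0,3,0,1],
  [0,0,3,0,1],
  [0,0,2,0,1],
  [0,0,0,0,1],
])

```text
t: 8.35
eef_pos: [597.3, -246.5, 63.8]
tcp_rot: [3.142, -0.0, 0.257]
ft_force: [2.2, 0.4, 1.9]
opening: 0.003
grip_force: 0.9
```

carry_out([
  [0,0,1,0,1],
  [0,0,1,0,1],
  [0,0,0,0,1],
  [0,0,0,0,1],
])

```text
t: 8.75
eef_pos: [597.4, -246.6, 63.2]
tcp_rot: [3.141, -0.001, 0.257]
ft_force: [-1.4, 2.4, 15.3]
opening: 0.004
grip_force: 7.3
```

15 N at tip height 55.2 mm: the oval rocker is on its stop. I lift and shift over to the wide rocker.

carry_out([
  [0,0,-8,0,1],
  [0,0,-22,0,1],
  [0,0,-30,0,1],
  [0,0,0,0,1],
  [-1,-20,0,0,1],
  [0,-26,0,0,1],
  [0,-25,0,0,1],
  [0,0,0,0,1],
  [0,0,0,0,1],
])

```text
t: 9.65
eef_pos: [578.2, -177.9, 121.6]
tcp_rot: [-3.141, 0.001, 0.258]
ft_force: [-0.4, -0.5, 1.1]
opening: 0.004
grip_force: 0.0
```

```bash
python3 - <<'E'
from cell import env
from h import *
s=env.state();b=env.read_camera("side");w=env.read_camera("wrist")
print(s["t"],s["eef_pos"],s["tcp_rot"],to(s,(578.5,-175.6,63)))
f=lambda im,x,y,a,h:cv2.resize(im["color"][y:y+h,x:x+a],(400,400),interpolation=cv2.INTER_CUBIC)
cv2.imwrite("pics/w3.png",np.hstack([f(w,120,100,260,260),f(b,235,195,120,120)])[:,:,::-1])
E
```

```text
9.65 [ 578.15776204 -177.91964214  121.60200016] [-3.14123024e+00  6.85633873e-04  2.57846537e-01] [ 0.9 -2.2 58.6]
```

View pics/w3.png

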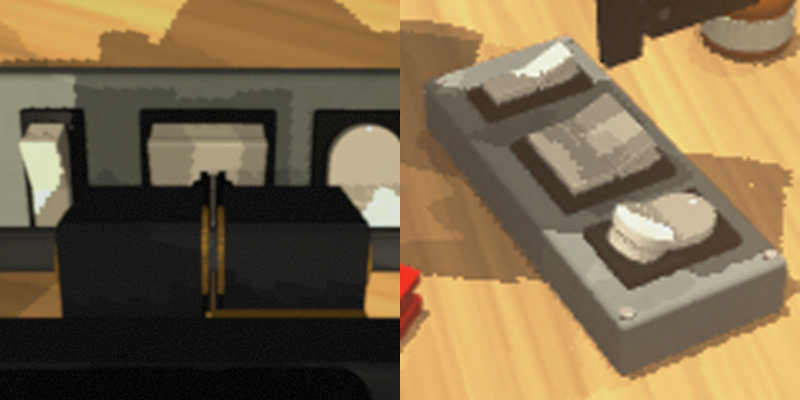

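The oval rocker is fully over: in the crop its +x wing at (690,220) is level and its near wing is raised. The fingers are centred over the wide rocker's raised wing at (210,165) in the wrist crop. Now I press the wide rocker.

carry_out([
  [0,0,14,0,1],
  [0,0,16,0,1],
  [0,0,8,0,1],
  [0,0,4,0,1],
  [0,0,4,0,1],
  [0,0,4,0,1],
  [0,0,3,0,1],
  [0,0,3,0,1],
  [0,0,2,0,1],
  [0,0,1,0,1],
  [0,0,0,0,1],
  [0,0,0,0,1],
])

```text
t: 10.95
eef_pos: [578.6, -178.1, 63.3]
tcp_rot: [3.141, -0.001, 0.257]
ft_force: [2.4, 0.7, 6.3]
opening: 0.005
grip_force: 2.9
```

carry_out([
  [0,0,1,0,1],
  [0,0,0,0,1],
  [0,0,0,0,1],
  [0,0,-8,0,1],
  [0,0,-25,0,1],
  [0,0,-40,0,1],
  [0,0,-40,0,1],
  [-40,0,-20,0,1],
  [-40,0,0,0,1],
  [-40,0,0,0,1],
  [0,0,0,0,1],
  [0,0,0,0,1],
])

```text
t: 12.15
eef_pos: [461.8, -208.8, 195.2]
tcp_rot: [-3.141, 0.0, 0.256]
ft_force: [0.4, -0.1, 0.2]
opening: 0.008
grip_force: 0.0
```

```bash
python3 - <<'E'
from cell import env
from h import *
s=env.state();b=env.read_camera("side");w=env.read_camera("scene")
print(s["t"],s["eef_pos"],s["ft_force"])
f=lambda im,x,y,a,h:cv2.resize(im["color"][y:y+h,x:x+a],(400,400),interpolation=cv2.INTER_CUBIC)
cv2.imwrite("pics/end.png",np.hstack([f(b,195,110,190,200),f(w,125,130,280,220)])[:,:,::-1])
E
```

```text
12.15 [ 461.75747485 -208.77803329  195.19095399] [ 0.35484847 -0.08963353  0.17032203]
```

View pics/end.png

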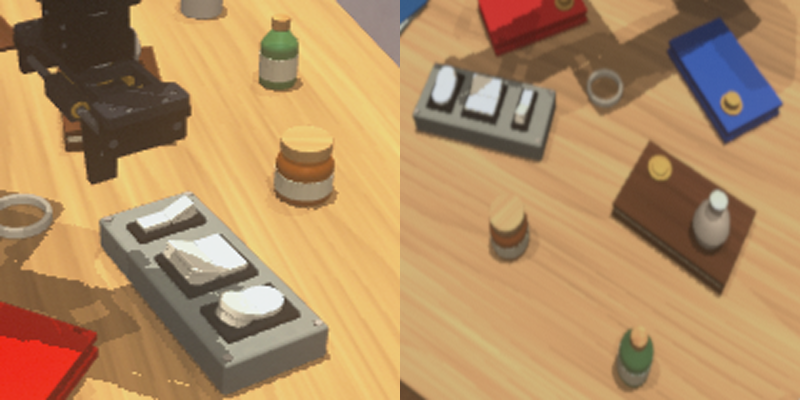

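The final view shows the oval (250,305) and wide (210,258) rockers over, the narrow rocker (168,215) unchanged, the plunger in, and the bystanders in place. The hand is clear.

```bash
python3 -c "
from cell import env
print(env.job_done())"
```

```text
the job is handed in; nothing more can be done
None
```

I pressed the plunger, the round-ended rocker and the wide rocker in that order. The last view showed all three in or over, the narrow rocker and bystanders unmoved, and the hand clear; the job is handed in, but the hand-in gave no pass/fail verdict.

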